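# Pack the bicycle repair caddy

## Task

Pack the repair caddy: lay the silver kickstand flat in the long grey tray, and stand the red valve adapter in the yellow bin, the bright steel bottom bracket tool in the green bin and the brass bell in the white bin, each upright on the floor of its bin. The blue adapter and the dark steel tool do not belong: leave them where they stand.

Things in the scene. Friction and masses are not known exactly. Their poses are not given: they have to be found in the camera images.
- kickstand: Silver aluminium kickstand lying flat, y -100 to +97 mm. Round bar 16 mm thick along its y through the origin (y -64 to +58 mm); at -y a block 30 (x) x 36 x 18 mm high; at +y the bar bends 14 mm to +x, to a black rubber foot 18 mm across and high. 0.15 to 0.31 kg, balances within 25 mm of the origin. Origin: on the bar axis, 9 mm above the underside; z up. Grip at the origin, across x.
- red_adapter: Red plastic valve adapter standing upright: ribbed round body 31 mm across the ribs (28 mm across the solid core) and 28 mm high, above it a narrower neck, then a nozzle 12 mm across; 46 mm high in all, about 30 g. Origin: centre of its underside; z up.
- bb_tool: Bright steel bottom bracket tool standing upright: toothed round cup at the bottom, 50 mm across the teeth and 20 mm high, with a hexagon 24 mm across flats rising centrally from 20 to 48 mm height (grip it there, above the cup). About 0.2 kg. Origin: centre of its underside; z up; two opposite flats of the hexagon face its +y and -y.
- bell: Brass bicycle bell, upright: black foot 30 mm across and 10 mm high, on it a brass dome 38 mm across, its wall vertical from 10 to 26 mm height (grip there), rounding to the top at 39 mm. A black thumb lever 3.5 to 8.5 mm above the underside sticks out along +x to 28 mm from the axis. About 60 g. Origin: centre of its underside; z up.
- blue_adapter: Look-alike to leave alone: the same adapter as the red one, but blue. Origin: centre of its underside; z up.
- dark_tool: Look-alike to leave alone: a dark, almost black steel tool like the bottom bracket tool but with a narrower cup, 38 mm across, 20 mm high, and the same 24 mm hexagon up to 48 mm. Origin: centre of its underside; z up; two opposite flats of the hexagon face its +y and -y.
- trough: Long grey open tray in the far half of the plywood caddy, 104 mm (x) by 296 mm (y) outside, 98 by 290 mm inside, rim 23 mm above its underside, floor and walls 3 mm thick. Fixed. Origin: centre of its underside (8 mm above the desk); z up, y along its length.
- yellow_bin: Square open bin of yellow plastic, 96 x 96 mm outside, 90 x 90 mm inside, rim 23 mm above its underside, floor and walls 3 mm thick; one of three equal bins side by side, 100 mm between centres, in the plywood caddy, in any order. Fixed. Origin: centre of its underside (8 mm above the desk); z up, x and y along its sides.
- green_bin: Square open bin of green plastic, 96 x 96 mm outside, 90 x 90 mm inside, rim 23 mm above its underside, floor and walls 3 mm thick; one of three equal bins side by side, 100 mm between centres, in the plywood caddy, in any order. Fixed. Origin: centre of its underside (8 mm above the desk); z up, x and y along its sides.
- white_bin: Square open bin of white plastic, 96 x 96 mm outside, 90 x 90 mm inside, rim 23 mm above its underside, floor and walls 3 mm thick; one of three equal bins side by side, 100 mm between centres, in the plywood caddy, in any order. Fixed. Origin: centre of its underside (8 mm above the desk); z up, x and y along its sides.
Not all that is in view belongs to the job. Of the things that look like the kickstand, the middle-sized one is meant.

How it is judged (in metres and radians):
At the end, for the whole second after the job is handed in: Kickstand flat inside the grey tray; red adapter in the yellow, bright tool in the green, bell in the white bin, each on the floor, upright within 0.15 rad, wholly inside (33, 25, 29 mm of centre in x and y); all at rest, released; blue adapter and dark tool within 20 mm of their start (x of kickstand in the frame of trough between -0.045 and 0.045 m and y of kickstand in the frame of trough between -0.06 and 0.06 m and z of kickstand in the frame of trough between -0.003 and 0.017 m and linear speed of each of kickstand, red_adapter, bb_tool, bell below 0.02 m/s and angular speed of each of kickstand, red_adapter, bb_tool, bell below 0.3 rad/s and x of red_adapter in the frame of yellow_bin between -0.033 and 0.033 m and y of red_adapter in the frame of yellow_bin between -0.033 and 0.033 m and z of red_adapter in the frame of yellow_bin between -0.003 and 0.007 m and angle between each of red_adapter, bb_tool, bell's own z axis and vertical below 0.15 rad and x of bb_tool in the frame of green_bin between -0.025 and 0.025 m and y of bb_tool in the frame of green_bin between -0.025 and 0.025 m and z of bb_tool in the frame of green_bin between -0.003 and 0.007 m and x of bell in the frame of white_bin between -0.029 and 0.029 m and y of bell in the frame of white_bin between -0.029 and 0.029 m and z of bell in the frame of white_bin between -0.003 and 0.007 m and distance of each of blue_adapter, dark_tool from where it was at the start of the episode below 0.02 m); the robot touches nothing.
It fails at once if the blue adapter is moved more than 20 mm (distance of blue_adapter from where it was at the start of the episode above 0.02 m).
It fails at once if the dark steel tool is moved more than 20 mm (distance of dark_tool from where it was at the start of the episode above 0.02 m).
It also fails if it takes over 106 s, if anything falls off the work surface, if the arm or the gripper's body presses on something with over 40 N, if the wrist force passes 120 N, or if a joint passes its speed limit or range.

## Robot

A 7-joint arm with a two-finger parallel gripper is mounted at the origin on the work surface. World frame = base frame: x ahead of the robot, y to its left, z up, the work surface at z = 0. Lengths are in mm, angles in rad, forces in N, time in s.
With the tool pointing down it reaches from about 400 to 875 mm from the base axis. Payload 4.4 kg.
Tool frame: the origin (TCP) lies at the very end of the fingers, on their centre line; the grasp point (between the pads) lies 19 mm behind it; y points along the fingers, x is the direction in which the jaws open and shut, and the axes are right-handed (so a half turn about y gives the same grasp; the last joint's range is limited). The gripper opens to 85 mm and grips with 20 to 120 N. Pads are 22 mm wide; open, the fingers measure 114 mm over their backs; the gripper's body (76 mm by 85 mm) begins 54 mm behind the grasp point. The pads swing forward as they close: fully open they stand 13 mm farther back than shut.
Start: joints at [-1.282, 0.628, 0.038, 1.517, -0.027, 0.996, -0.02], TCP at [225.789, 609.538, 231.313] pointing down, gripper open.
Joint ranges: [-3.06, 3.06], [-0.37, 2.12], [-1.25, 1.32], [0.18, 2.47], [-1.1, 4.24], [0.23, 1.98], [-2.94, 2.94]. Speed limits (rad/s): [2.57, 2.57, 3.14, 3.14, 3.14, 3.14, 3.14].

## Interface

Orientations are given as [roll, pitch, yaw] about the fixed x, y, z axes, in that order (R = Rz(yaw) Ry(pitch) Rx(roll)).
In Python, from cell import ctrl, get_image, nets gives the robot as it stands. The module is installed in compiled form; this text tells all that it offers.
- The arm moves only by the tool step_arm, never from a script. Its argument "moves" is text: rows parted by semicolons, each of 7 numbers parted by spaces: the shift along the tool's x, y, z normalised to -1 to 1, where 1 is 0.05 m, then the turn, a rotation vector about the tool's x, y, z normalised to -1 to 1, where 1 is 0.12 rad, then the opening, from 0 (shut) to 1 (fully open). A call has 1 to 20 rows; each row shifts and turns the commanded pose from where the row before left it, along the tool's axes as they then stand; what a row does not reach is not made up. A row lasts 1/10 s, in which the tool goes at most 50 mm and 8.59 degrees, less where a joint would pass 70% of its speed; a pose out of reach is approached as far as the arm can. A call with a number of a shift or a turn outside -1 to 1 is refused whole. A call with a gripper value outside its range is refused whole. The fingers move at their own pace and stop on an object; the grip force is fixed at half the most. Time passes only in rows, so rows that do not move let the fingers close. It gives the time, the measured TCP pose, the force and the opening at its end, in the units of the state.
- ctrl.read_state(): the state, without advancing time (a new reading comes with each control period).
- get_image(name): name is "scene" or "top"; returns a dict with "color" (480x640x3 uint8, blue, green, red), "vertical_fov" (degrees; the focal length in pixels is half the picture's height over the tangent of half this angle, whatever the lens; pixels are square), "cx", "cy" (the principal point, pixels), "k1" (the pictures are not rectified: a ray, as slopes to the right and down, at radius r is drawn at 1 + k1 r^2 times it, then the intrinsics apply), "R" (3x3) and "t" (3): a world point X has camera coordinates R X + t. Camera axes: x right, y down, z forward; pixel columns grow to the right and rows downward; lengths in mm; the calibration is good to about 2 mm. A picture is of the moment at which its call begins. There is no depth.
- ctrl.finish_job(): hands the job in, once; it reports no verdict.
Trained networks look in a picture, given as the dict that the camera call returned (one of the last four; its "shot" number tells which), for a name from the list of things; names that differ only in an ending like _2 or _b are one class to them, and where a whole thing is asked for, a point or a joint stands for the part that bears it (a point fixed in the world has none). Each returns a list of dicts, best first, with "conf" (0 to 1); they miss things now and then, are a little off and sometimes report something else, mostly with a low value. They report only what shows in the picture. A call takes as long as a camera call. They do not tell look-alikes from the thing itself.
- nets.find_in(picture, target): "position" ([x, y, z] in mm, in world coordinates, good to about 4 mm: the middle of the surface that is visible of it).
- nets.cut_out(picture, target): "pixels" (480x640 bool, what is visible of it).
- nets.place_of(picture, target): "position" ([x, y, z] in mm, in world coordinates, good to about 4 mm: a listed point, or the origin of a listed thing).
The state is a dict: "clock": time; "qpos": joint angles; "qd": joint speeds; "tau": joint torques, N m; "eef_pos": TCP position; "tool_rot": TCP orientation; "force": force on the tool from outside, world axes, zero at the start; "torque": the same for the moment, N m; "width": finger opening in mm.
Only numpy, scipy, OpenCV 4.12 (cv2) and the standard library are available. Lean on these libraries where they do the work, as an engineer would, in place of code of your own. Each camera call takes 0.05 s, during which the arm holds its last target.

## Working session

There is one attempt and no reset: what is moved stays moved. The work goes in short steps, Python scripts to look and compute and a tool call to move; the robot and the scene stay as the last step left them, time stands still between calls to the robot, and variables do not carry over. Pictures are saved under pics/ and viewed, and the job is handed in when it is done.

Besides the shell and the picture viewer there is one more tool, called by a JSON object that holds its "op" and its "data", one argument or row to a line. step_arm: Moves the arm, as the interface text tells. Scaled input: -1 to 1 covers 0.05 m each way for a shift and 0.12 rad each way for a turn. Its arguments: {"type":"object","properties":{"moves":{"type":"string"}},"required":["moves"]}

```bash
mkdir -p pics; ls
python3 - <<'E'
from cell import ctrl,get_image,nets
import cv2,numpy as np
s=ctrl.read_state()
for k,v in s.items(): print(k,np.round(v,3))
for n in("scene","top"):
    p=get_image(n); cv2.imwrite(f"pics/{n}0.png",p["color"]); print(n,p["vertical_fov"],p["cx"],p["cy"],p["k1"],np.round(p["R"],3).tolist(),np.round(p["t"],1))
    for o in "kickstand red_adapter bb_tool bell blue_adapter dark_tool trough yellow_bin green_bin white_bin".split():
        for r in nets.place_of(p,o): print(n,o,np.round(r["position"],1),round(r["conf"],2))
print(ctrl.read_state()["clock"])
E
```

```text
pics
clock 0.0
qpos [-1.282  0.629  0.038  1.518 -0.027  0.996 -0.02 ]
qd [ 0.    -0.     0.001  0.001  0.    -0.     0.001]
tau [-0.0000e+00 -5.6340e+01  1.2250e+00 -1.9344e+01  1.1000e-02  1.0000e-02
  0.0000e+00]
eef_pos [225.557 608.924 230.39 ]
tool_rot [-1.571  0.002  1.216]
force [-0.24   0.07   0.512]
torque [ 0.04  -0.06  -0.004]
width 85.405
scene 52.58613679397677 317.068151717543 250.79195985459197 0.004795946042212543 [[-0.066, 0.998, -0.005], [0.528, 0.031, -0.849], [-0.847, -0.059, -0.529]] [  39.3 -195.5 1362.9]
scene kickstand [ 330.6 -393.4    9.6] 0.88
scene kickstand [280.6 216.1   7.8] 0.71
scene kickstand [ 451.2 -139.6    6.2] 0.6
scene red_adapter [ 545.9 -288.5    3.2] 0.61
scene bb_tool [ 657.1 -163.9    2.9] 0.72
scene bell [559.3 -84.4  -1.6] 0.56
scene bell [501.6 324.2  11.6] 0.34
scene blue_adapter [639.5 -50.1   2.4] 0.59
scene dark_tool [ 544.5 -196.4   -0.9] 0.6
scene trough [587.4 209.2  10.7] 0.74
scene yellow_bin [481.  227.8  10.6] 0.95
scene yellow_bin [ 659.3 -164.5    0.7] 0.34
scene green_bin [500.1 324.8   8.4] 0.69
scene white_bin [464.8 13
[... 187 characters left out ...]
50e+02  1.2165e+03]
top kickstand [ 332.1 -390.6   11.6] 0.97
top kickstand [ 450.4 -141.8    8.2] 0.92
top kickstand [281.1 216.2   4. ] 0.73
top kickstand [586.5 209.4   8.2] 0.57
top red_adapter [ 540.6 -292.4   -1.9] 0.58
top bb_tool [ 660.1 -162.3    0. ] 0.61
top bell [556.6 -82.1  -1.1] 0.59
top bell [504.6 328.2   8.7] 0.54
top blue_adapter [638.6 -49.3   1.4] 0.44
top blue_adapter [463.6 131.6  10.3] 0.15
top dark_tool [ 545.3 -292.1   -1.3] 0.71
top dark_tool [ 549.2 -197.    -4.8] 0.46
top trough [590.1 206.9  11.8] 0.87
top yellow_bin [486.4 223.8   3.5] 0.88
top green_bin [502.6 327.    8.2] 0.62
top white_bin [462.3 131.3   9.8] 0.6
top white_bin [ 450.5 -141.3    9.2] 0.35
1.1
```

View images.

View pics/top0.png

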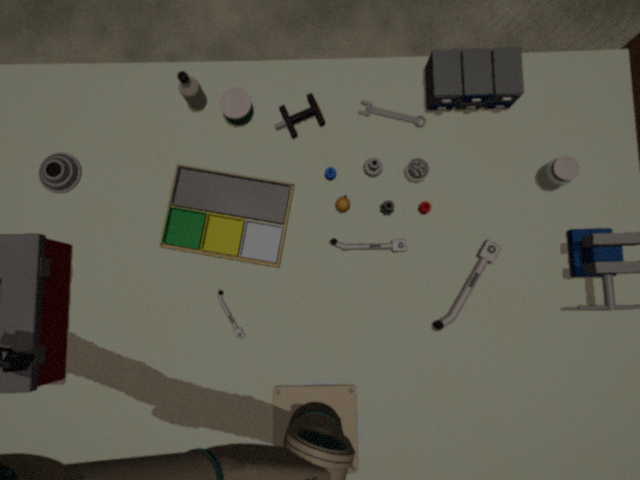

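View pics/scene0.png

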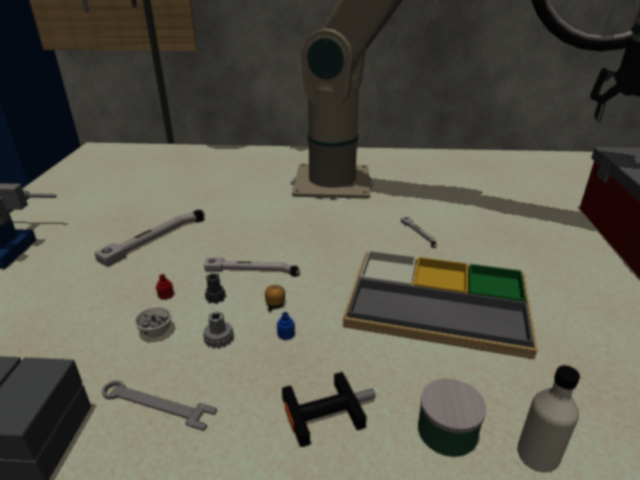

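```bash
cat > h.py <<'E'
import numpy as np,cv2
from scipy.optimize import least_squares
def proj(p,X):
    X=np.atleast_2d(X).astype(float); c=X@np.array(p["R"]).T+np.array(p["t"])
    s=c[:,:2]/c[:,2:]; r2=(s**2).sum(1,keepdims=True); s=s*(1+p["k1"]*r2)
    f=240/np.tan(np.radians(p["vertical_fov"])/2)
    return s*f+[p["cx"],p["cy"]]
def unproj(p,uv,z):
    uv=np.atleast_2d(uv).astype(float);f=240/np.tan(np.radians(p["vertical_fov"])/2)
    d=(uv-[p["cx"],p["cy"]])/f; s=d.copy()
    for _ in range(20): s=d/(1+p["k1"]*(s**2).sum(1,keepdims=True))
    R=np.array(p["R"]);t=np.array(p["t"]); r=np.c_[s,np.ones(len(s))]@R; o=-R.T@t
    return o+r*((z-o[2])/r[:,2])[:,None]
E
python3 - <<'E'
from cell import get_image
import pickle,cv2
d={n:get_image(n) for n in("scene","top")}; pickle.dump(d,open("p0.pkl","wb"))
a=d["top"]["color"][140:270,310:450]; a=cv2.resize(a,None,fx=5,fy=4.6,interpolation=cv2.INTER_CUBIC)
a=cv2.resize(d["top"]["color"][140:260,320:440],None,fx=5,fy=5,interpolation=cv2.INTER_CUBIC); cv2.imwrite("pics/c1.png",cv2.convertScaleAbs(a,alpha=1.6))
b=cv2.resize(d["scene"]["color"][245:355,130:310],None,fx=4.4,fy=4.4,interpolation=cv2.INTER_CUBIC); cv2.imwrite("pics/c2.png",cv2.convertScaleAbs(b,alpha=1.6))
E
```

```text
(no output)
```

View pics/c1.png

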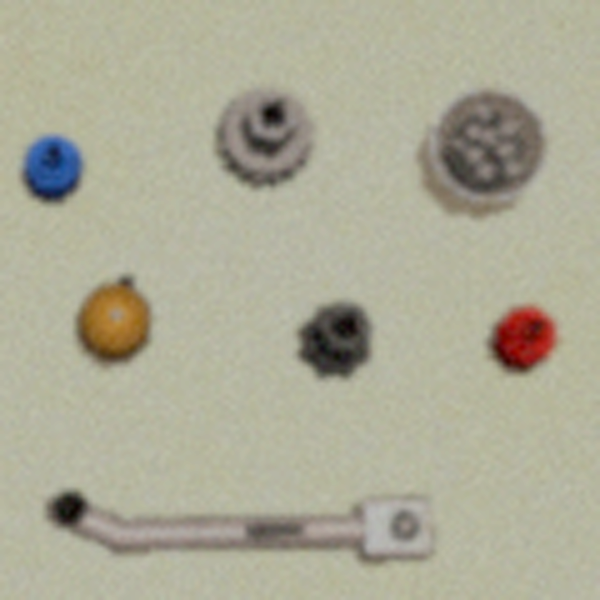

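View pics/c2.png

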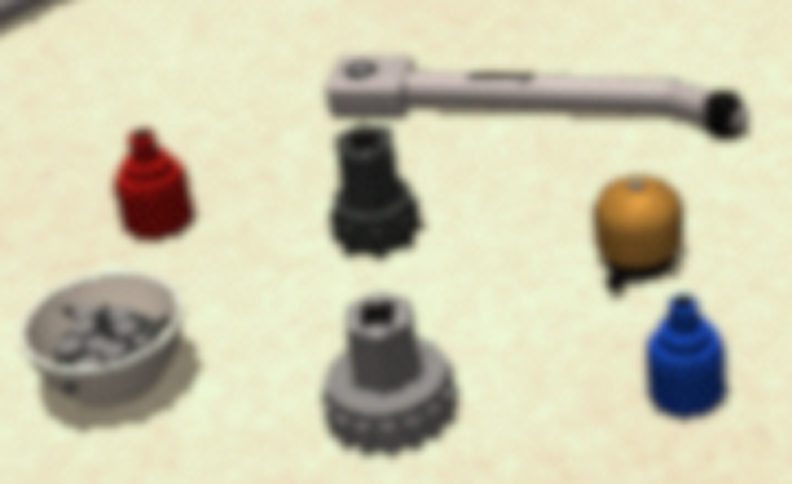

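Run:
```python
import pickle,cv2,numpy as np
from h import *
from cell import nets,get_image
d={n:get_image(n) for n in("scene","top")}
for n in d:
    p=d[n]
    for o in("kickstand","red_adapter","bb_tool","bell"):
        for r in nets.cut_out(p,o)[:4]:
            m=r["pixels"]; ys,xs=np.nonzero(m)
            if len(xs)<10: continue
            uv=np.c_[xs,ys]
            if o=="kickstand":
                X=unproj(p,uv,9)[:,:2]; c=X.mean(0)
                q=X[(abs(X[:,1]-c[1])<45)]
                yy=np.round(q[:,1]/8)*8; mid=[(y,(q[yy==y,0].max()+q[yy==y,0].min())/2) for y in np.unique(yy)]
                mid=np.array(mid); k=np.polyfit(mid[:,0],mid[:,1],1)
                print(n,o,r["conf"],X.min(0).round(),X.max(0).round(),"slope",k[0].round(3),"x at-140",np.polyval(k,-140).round(1))
            else:
                print(n,o,round(r["conf"],2),unproj(p,uv.mean(0),15).round(1),uv.min(0),uv.max(0))
# overlay
p=d["top"];im=cv2.resize(p["color"],None,fx=5,fy=5,interpolation=cv2.INTER_CUBIC)
def dr(P,col):
    q=((proj(p,P)+.5)*5).astype(int); cv2.polylines(im,[q],True,col,1,cv2.LINE_AA)
th=np.linspace(0,2*np.pi,40)
def circ(x,y,z,r): return np.c_[x+r*np.cos(th),y+r*np.sin(th),0*th+z]
for x,y,rs in((543,-290.5,((0,15.5),(28,14),(46,6))),(658.5,-163,((0,25),(20,25),(48,13))),(558,-83,((10,19),(26,19)))):
    for z,r in rs: dr(circ(x,y,z,r),(255,0,255))
def box(cx,cy,yaw,hx,hy,z):
    c,s=np.cos(yaw),np.sin(yaw); return [[cx+c*a-s*b,cy+s*a+c*b,z] for a,b in((hx,hy),(hx,-hy),(-hx,-hy),(-hx,hy))]
dr(box(450.8,-140.7,0,8,61,9),(255,0,255))
cv2.imwrite("pics/o1.png",cv2.convertScaleAbs(im[700:1300,1600:2200],alpha=1.5))
for x,y in((463.6,131.2),(482.9,228),(501.4,326)): dr(box(x,y,-.197,48,48,31),(255,0,255))
dr(box(588.7,208,-.197,52,148,31),(255,0,255))
cv2.imwrite("pics/o2.png",cv2.convertScaleAbs(im[780:1380,780:1500],alpha=1.5))
```

```text
scene kickstand 0.81 [221. 177.] [351. 242.] slope 1.667 x at-140 -304.0
scene kickstand 0.58 [ 213. -486.] [ 466. -293.] slope -1.724 x at-140 -101.2
scene kickstand 0.56 [ 598. -189.] [ 690. -133.] slope 0.775 x at-140 663.4
scene red_adapter 0.85 [[ 541.8 -291.3   15. ]] [155 274] [174 299]
scene bb_tool 0.62 [[ 656.8 -160.4   15. ]] [204 311] [234 347]
scene bb_tool 0.35 [[ 541.3 -291.1   15. ]] [156 274] [174 298]
scene bell 0.85 [[559.  -79.4  15. ]] [265 285] [285 310]
top kickstand 0.71 [222. 173.] [341. 237.] slope 1.643 x at-140 -295.6
top kickstand 0.66 [ 233. -481.] [ 458. -300.] slope -1.653 x at-140 -80.3
top red_adapter 0.59 [[ 545.5 -292.6   15. ]] [418 201] [430 213]
top bb_tool 0.72 [[ 656.2 -165.9   15. ]] [365 158] [382 175]
top bell 0.51 [[559.8 -83.4  15. ]] [336 196] [349 211]
```

View pics/o1.png

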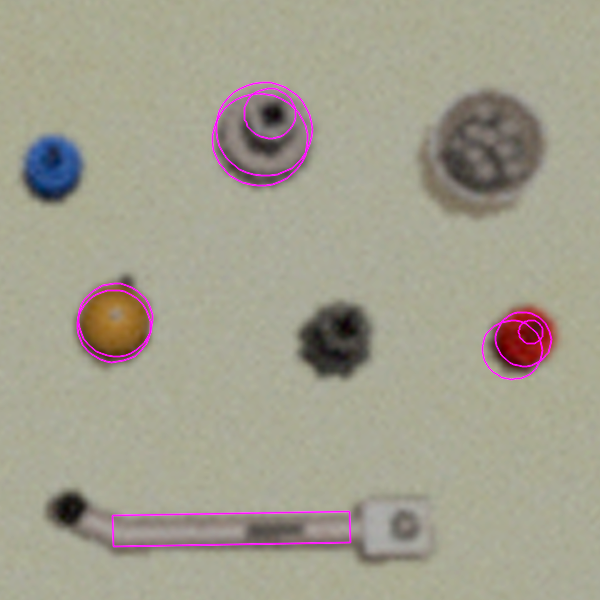

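View pics/o2.png

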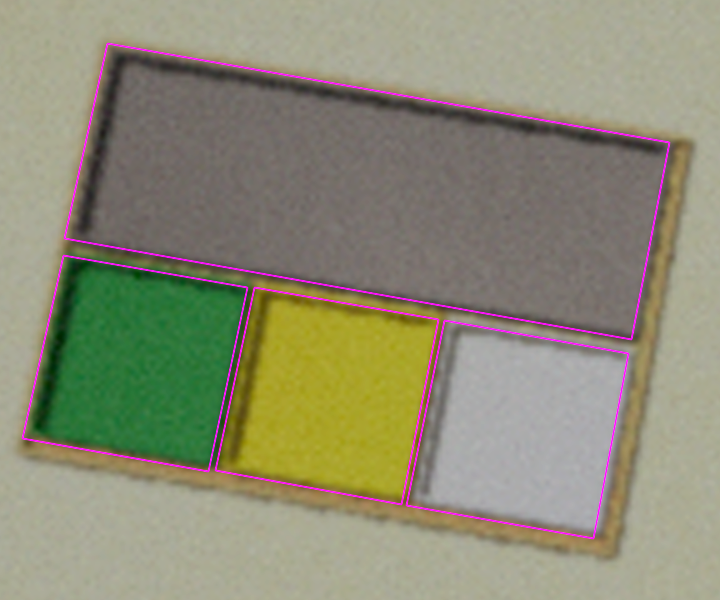

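Run:
```python
import pickle,cv2,numpy as np
d=pickle.load(open("p0.pkl","rb"))
a=cv2.resize(d["top"]["color"][155:180,360:388],(400,400),interpolation=cv2.INTER_LANCZOS4)
b=cv2.resize(d["scene"]["color"][308:350,198:240],(400,400),interpolation=cv2.INTER_LANCZOS4)
cv2.imwrite("pics/hex.png",cv2.convertScaleAbs(np.hstack([a,b]),alpha=2))
```

```text
(no output)
```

View pics/hex.png

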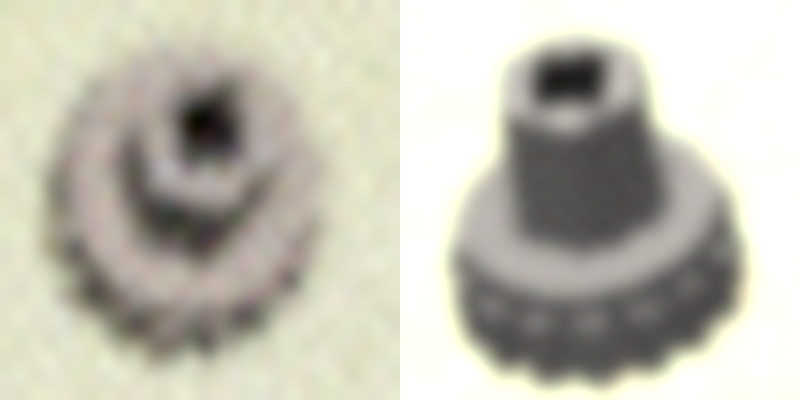

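```bash
cat > g.py <<'E'
import sys,numpy as np
from scipy.spatial.transform import Rotation as Ro
from cell import ctrl
# usage: g.py x y z yaw ; prints pose and tool-frame units to target, after turning first
s=ctrl.read_state(); a=s["tool_rot"]; R=Ro.from_euler("xyz",a)
x,y,z,yaw=map(float,sys.argv[1:5])
T=Ro.from_euler("xyz",[-np.pi/2,0,yaw])
rv=(R.inv()*T).as_rotvec()/0.12
e=np.array([x,y,z])-s["eef_pos"]
print("t",round(s["clock"],2),"tcp",np.round(s["eef_pos"],1),"rpy",np.round(a,3),"w",round(s["width"],1),"F",np.round(s["force"],1))
print("q",np.round(s["qpos"],2))
print("turn units",rv.round(2),"| then shift units",(T.inv().apply(e)/50).round(2),"mm",e.round(1))
E
python3 g.py 226 609 231 1.374; python3 g.py 450 100 231 1.374
```

```text
t 1.7 tcp [225.8 609.5 231.3] rpy [-1.571 -0.     1.216] w 85.3 F [-0.1  0.5 -0.4]
q [-1.28  0.63  0.04  1.52 -0.03  1.   -0.02]
turn units [-0.   -1.32  0.  ] | then shift units [-0.01  0.01 -0.01] mm [ 0.2 -0.5 -0.3]
t 1.7 tcp [225.8 609.5 231.3] rpy [-1.571 -0.     1.216] w 85.3 F [-0.1  0.5 -0.4]
q [-1.28  0.63  0.04  1.52 -0.03  1.   -0.02]
turn units [-0.   -1.32  0.  ] | then shift units [-9.12  0.01 -6.39] mm [ 2.242e+02 -5.095e+02 -3.000e-01]
```

{"op": "step_arm", "data": {
  "moves": "0 0 0 0 -0.66 0 0.6; 0 0 0 0 -0.66 0 0.6; -0.65 0 -0.46 0 0 0 0.6; -0.65 0 -0.46 0 0 0 0.6; -0.65 0 -0.46 0 0 0 0.6; -0.65 0 -0.46 0 0 0 0.6; -0.65 0 -0.46 0 0 0 0.6; -0.65 0 -0.46 0 0 0 0.6; -0.65 0 -0.46 0 0 0 0.6; -0.65 0 -0.46 0 0 0 0.6; -0.65 0 -0.46 0 0 0 0.6; -0.65 0 -0.46 0 0 0 0.6; -0.65 0 -0.46 0 0 0 0.6; -0.65 0 -0.46 0 0 0 0.6; -0.65 0 -0.46 0 0 0 0.6; -0.65 0 -0.46 0 0 0 0.6"
}}

```text
clock: 3.3
eef_pos: [453.5, 99.0, 231.6]
tool_rot: [-1.571, -0.0, 1.374]
force: [0.4, 0.3, 0.3]
width: 51.5
```

```bash
python3 g.py 544 -293 130 1.374
```

```text
t 3.3 tcp [453.5  99.  231.6] rpy [-1.571 -0.     1.374] w 51.5 F [0.4 0.3 0.3]
q [-0.31  0.37  0.05  2.02 -0.02  0.76  1.13]
turn units [0.01 0.   0.  ] | then shift units [-7.33  2.03 -3.31] mm [  90.5 -392.  -101.6]
```

{"op": "step_arm", "data": {
  "moves": "-0.73 0.2 -0.33 0 0 0 0.6; -0.73 0.2 -0.33 0 0 0 0.6; -0.73 0.2 -0.33 0 0 0 0.6; -0.73 0.2 -0.33 0 0 0 0.6; -0.73 0.2 -0.33 0 0 0 0.6; -0.73 0.2 -0.33 0 0 0 0.6; -0.73 0.2 -0.33 0 0 0 0.6; -0.73 0.2 -0.33 0 0 0 0.6; -0.73 0.2 -0.33 0 0 0 0.6; -0.73 0.2 -0.33 0 0 0 0.6; 0 0 0 0 0 0 0.6"
}}

```text
clock: 4.4
eef_pos: [542.4, -297.4, 130.0]
tool_rot: [-1.571, 0.005, 1.366]
force: [-0.5, -0.5, 0.7]
width: 51.7
```

```bash
python3 g.py 544 -293 5 1.374
python3 - <<'E'
from cell import get_image
import cv2
p=get_image("scene");a=cv2.resize(p["color"][180:330,80:280],None,fx=4,fy=4,interpolation=cv2.INTER_CUBIC)
cv2.imwrite("pics/r1.png",cv2.convertScaleAbs(a,alpha=1.5))
E
```

```text
t 4.4 tcp [ 542.4 -297.4  130. ] rpy [-1.571  0.005  1.366] w 51.7 F [-0.5 -0.5  0.7]
q [ 0.43  0.7   0.04  1.71 -0.03  0.73  1.85]
turn units [ 0.   -0.06 -0.04] | then shift units [ 0.09  2.5  -0.02] mm [   1.6    4.4 -125. ]
```

View pics/r1.png

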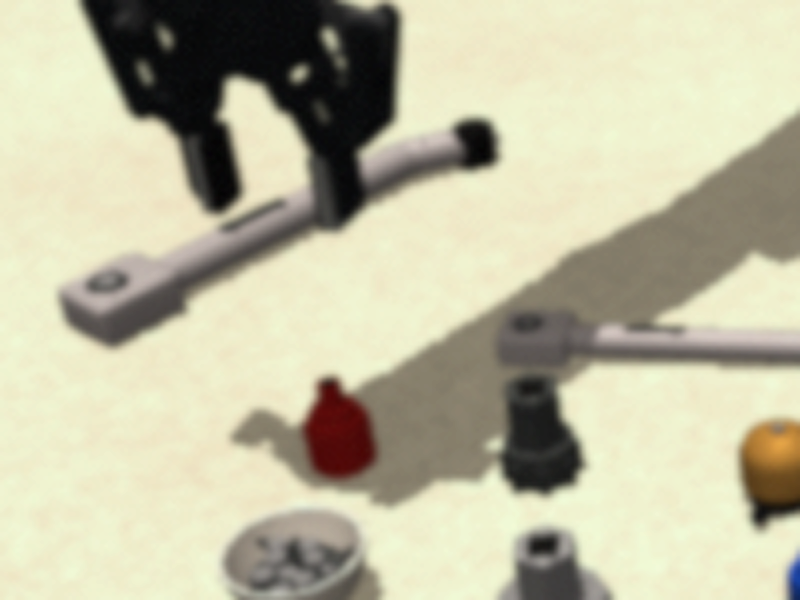

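{"op": "step_arm", "data": {
  "moves": "0 0 0 0 0 0 0.6; 0 0 0 0 0 0 0.6"
}}

```text
clock: 4.65
eef_pos: [543.7, -287.9, 131.6]
tool_rot: [-1.571, -0.001, 1.376]
force: [0.4, -0.3, -1.4]
width: 51.3
```

```bash
python3 g.py 544 -293 5 1.374
```

```text
t 4.65 tcp [ 543.7 -287.9  131.6] rpy [-1.571e+00 -1.000e-03  1.376e+00] w 51.3 F [ 0.4 -0.3 -1.4]
q [ 0.42  0.7   0.03  1.71 -0.03  0.73  1.85]
turn units [0.   0.02 0.01] | then shift units [-0.1   2.53 -0.03] mm [   0.3   -5.1 -126.6]
```

{"op": "step_arm", "data": {
  "moves": "0 0 0 0 0 0 0.6; 0 0 0 0 0 0 0.6; 0 0 0 0 0 0 0.6; 0 0 0 0 0 0 0.6"
}}

```text
clock: 5.05
eef_pos: [543.5, -289.5, 131.5]
tool_rot: [-1.571, 0.0, 1.375]
force: [-0.0, -0.1, 0.7]
width: 51.0
```

```bash
python3 g.py 544 -293 5 1.374
```

```text
t 5.05 tcp [ 543.5 -289.5  131.5] rpy [-1.571  0.     1.375] w 51.0 F [-0.  -0.1  0.7]
q [ 0.42  0.7   0.03  1.71 -0.03  0.73  1.85]
turn units [ 0.    0.01 -0.  ] | then shift units [-0.07  2.53 -0.02] mm [   0.5   -3.5 -126.5]
```

Descend on the red adapter and close.

{"op": "step_arm", "data": {
  "moves": "-0.07 0.4 -0.02 0 0 0 0.6; 0 0.5 0 0 0 0 0.6; 0 0.5 0 0 0 0 0.6; 0 0.5 0 0 0 0 0.6; 0 0.35 0 0 0 0 0.6; 0 0.25 0 0 0 0 0.6; 0 0 0 0 0 0 0.6; 0 0 0 0 0 0 0; 0 0 0 0 0 0 0; 0 0 0 0 0 0 0; 0 0 0 0 0 0 0; 0 0 0 0 0 0 0; 0 0 0 0 0 0 0"
}}

```text
clock: 6.35
eef_pos: [544.6, -293.8, 7.5]
tool_rot: [-1.573, 0.001, 1.374]
force: [0.0, -0.6, 6.1]
width: 26.2
```

```bash
python3 g.py 544 -293 105 1.374
```

```text
t 6.35 tcp [ 544.6 -293.8    7.5] rpy [-1.573e+00  1.000e-03  1.374e+00] w 26.2 F [ 0.  -0.6  6.1]
q [ 0.44  0.88  0.02  1.75 -0.04  0.5   1.86]
turn units [ 0.02  0.   -0.01] | then shift units [ 0.01 -1.95  0.02] mm [-0.6  0.8 97.5]
```

{"op": "step_arm", "data": {
  "moves": "0 0 0 0 0 0 0; 0 0 0 0 0 0 0; 0 -0.3 0 0 0 0 0; 0 -0.6 0 0 0 0 0; 0 -0.6 0 0 0 0 0; 0 -0.5 0 0 0 0 0; 0 0 0 0 0 0 0; 0 0 0 0 0 0 0; 0 0 0 0 0 0 0"
}}

```text
clock: 7.25
eef_pos: [542.9, -292.9, 105.7]
tool_rot: [-1.569, -0.001, 1.374]
force: [-0.7, 0.0, -1.1]
width: 25.8
```

```bash
python3 g.py 480 225 107 1.374
python3 - <<'E'
from cell import get_image
import cv2
p=get_image("scene");a=cv2.resize(p["color"][180:330,80:280],None,fx=4,fy=4,interpolation=cv2.INTER_CUBIC)
cv2.imwrite("pics/r2.png",cv2.convertScaleAbs(a,alpha=1.5))
E
```

```text
t 7.25 tcp [ 542.9 -292.9  105.7] rpy [-1.569e+00 -1.000e-03  1.374e+00] w 25.8 F [-0.7  0.  -1.1]
q [ 0.43  0.73  0.03  1.72 -0.03  0.69  1.85]
turn units [-0.01  0.    0.  ] | then shift units [ 9.91 -0.03  3.26] mm [-62.9 517.9   1.3]
```

View pics/r2.png

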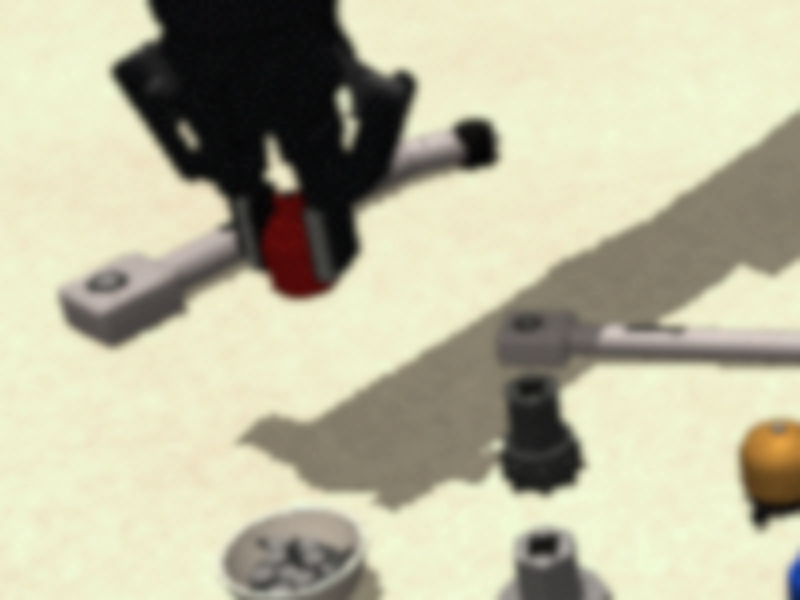

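{"op": "step_arm", "data": {
  "moves": "0.4 0 0.13 0 0 0 0; 0.75 0 0.25 0 0 0 0; 0.75 0 0.25 0 0 0 0; 0.75 0 0.25 0 0 0 0; 0.75 0 0.25 0 0 0 0; 0.75 0 0.25 0 0 0 0; 0.75 0 0.25 0 0 0 0; 0.75 0 0.25 0 0 0 0; 0.75 0 0.25 0 0 0 0; 0.75 0 0.25 0 0 0 0; 0.75 0 0.25 0 0 0 0; 0.75 0 0.25 0 0 0 0; 0.75 0 0.22 0 0 0 0; 0.55 0 0.15 0 0 0 0; 0.4 0 0.1 0 0 0 0; 0.3 0 0 0 0 0 0; 0 0 0 0 0 0 0; 0 0 0 0 0 0 0; 0 0 0 0 0 0 0; 0 0 0 0 0 0 0"
}}

```text
clock: 9.3
eef_pos: [483.6, 259.9, 106.3]
tool_rot: [-1.571, 0.001, 1.372]
force: [0.5, -0.4, 0.2]
width: 26.0
```

```bash
python3 g.py 480 225 20 1.374
```

```text
t 9.3 tcp [483.6 259.9 106.3] rpy [-1.571e+00  1.000e-03  1.372e+00] w 26.0 F [ 0.5 -0.4  0.2]
q [-0.64  0.67  0.15  1.92 -0.17  0.57  0.99]
turn units [-0.   -0.02 -0.01] | then shift units [-0.7   1.73 -0.07] mm [ -3.6 -34.9 -86.3]
```

{"op": "step_arm", "data": {
  "moves": "-0.35 0 -0.04 0 0 0 0; -0.35 0.2 -0.03 0 0 0 0; 0 0.4 0 0 0 0 0; 0 0.4 0 0 0 0 0; 0 0.4 0 0 0 0 0; 0 0.2 0 0 0 0 0; 0 0.1 0 0 0 0 0; 0 0 0 0 0 0 0; 0 0 0 0 0 0 0; 0 0 0 0 0 0 0"
}}

```text
clock: 10.3
eef_pos: [480.4, 226.8, 22.1]
tool_rot: [-1.572, -0.001, 1.374]
force: [0.0, -1.0, 0.1]
width: 25.7
```

```bash
python3 g.py 480 225 19.5 1.374
```

```text
t 10.3 tcp [480.4 226.8  22.1] rpy [-1.572e+00 -1.000e-03  1.374e+00] w 25.7 F [ 0.  -1.   0.1]
q [-0.55  0.79  0.09  2.   -0.19  0.36  1.06]
turn units [0.01 0.   0.01] | then shift units [-0.04  0.05  0.  ] mm [-0.4 -1.8 -2.6]
```

{"op": "step_arm", "data": {
  "moves": "-0.03 0.06 0 0 0 0 0; 0 0 0 0 0 0 0; 0 0 0 0 0 0 0; 0 0 0 0 0 0 0.5; 0 0 0 0 0 0 0.5; 0 0 0 0 0 0 0.5; 0 0 0 0 0 0 0.5; 0 -0.3 0 0 0 0 0.5; 0 -0.6 0 0 0 0 0.5; 0 -0.6 0 0 0 0 0.5; 0 -0.6 0 0 0 0 0.5; 0 0 0 0 0 0 0.6; 0 0 0 0 0 0 0.6"
}}

```text
clock: 11.6
eef_pos: [479.8, 225.3, 123.8]
tool_rot: [-1.572, -0.001, 1.375]
force: [0.6, -0.4, 0.1]
width: 51.0
```

```bash
python3 g.py 558 -83 124 1.374
python3 - <<'E'
from cell import get_image
import cv2
p=get_image("scene");a=cv2.resize(p["color"][200:350,340:540],None,fx=4,fy=4,interpolation=cv2.INTER_CUBIC)
cv2.imwrite("pics/r3.png",cv2.convertScaleAbs(a,alpha=1.5))
E
```

```text
t 11.6 tcp [479.8 225.3 123.8] rpy [-1.572e+00 -1.000e-03  1.375e+00] w 51.0 F [ 0.6 -0.4  0.1]
q [-0.59  0.62  0.15  1.96 -0.16  0.58  1.04]
turn units [0.01 0.   0.01] | then shift units [-5.74 -0.   -2.74] mm [ 7.820e+01 -3.083e+02  2.000e-01]
```

View pics/r3.png

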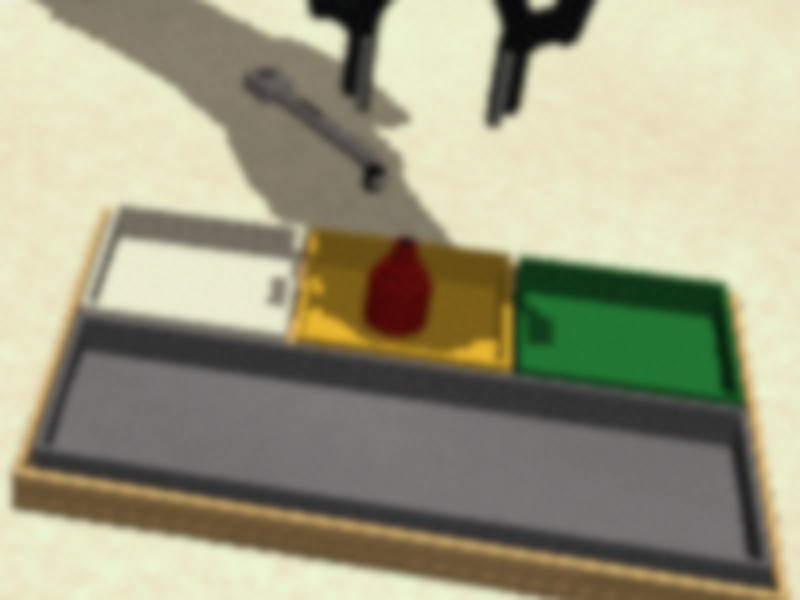

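{"op": "step_arm", "data": {
  "moves": "-0.3 0 -0.14 0 0 0 0.66; -0.64 0 -0.3 0 0 0 0.66; -0.7 0 -0.34 0 0 0 0.66; -0.7 0 -0.34 0 0 0 0.66; -0.7 0 -0.34 0 0 0 0.66; -0.7 0 -0.34 0 0 0 0.66; -0.7 0 -0.34 0 0 0 0.66; -0.6 0 -0.3 0 0 0 0.66; -0.4 0.2 -0.2 0 0 0 0.66; -0.3 0.3 -0.1 0 0 0 0.66; 0 0.4 0 0 0 0 0.66; 0 0 0 0 0 0 0.66; 0 0 0 0 0 0 0.66; 0 0 0 0 0 0 0.66"
}}

```text
clock: 13.05
eef_pos: [558.2, -82.5, 78.5]
tool_rot: [-1.571, -0.0, 1.375]
force: [-0.1, 0.3, -0.2]
width: 56.3
```

```bash
python3 g.py 558 -83 3 1.374
```

```text
t 13.05 tcp [558.2 -82.5  78.5] rpy [-1.571 -0.     1.375] w 56.3 F [-0.1  0.3 -0.2]
q [ 0.05  0.72  0.08  1.89 -0.1   0.54  1.57]
turn units [0.   0.01 0.  ] | then shift units [-0.01  1.51  0.  ] mm [ -0.2  -0.5 -75.5]
```

{"op": "step_arm", "data": {
  "moves": "0 0.4 0 0 0 0 0.66; 0 0.4 0 0 0 0 0.66; 0 0.35 0 0 0 0 0.66; 0 0.25 0 0 0 0 0.66; 0 0.1 0 0 0 0 0.66; 0 0 0 0 0 0 0.66; 0 0 0 0 0 0 0; 0 0 0 0 0 0 0; 0 0 0 0 0 0 0; 0 0 0 0 0 0 0; 0 0 0 0 0 0 0; 0 0 0 0 0 0 0; 0 0 0 0 0 0 0"
}}

```text
clock: 14.35
eef_pos: [558.7, -83.1, 4.5]
tool_rot: [-1.572, -0.0, 1.374]
force: [-1.1, 0.4, 7.0]
width: 36.0
```

```bash
python3 g.py 558 -83 3 1.374
python3 - <<'E'
from cell import get_image
import cv2
p=get_image("scene");a=cv2.resize(p["color"][220:345,180:330],None,fx=5,fy=4.8,interpolation=cv2.INTER_CUBIC)
cv2.imwrite("pics/r4.png",cv2.convertScaleAbs(a,alpha=1.5))
E
```

```text
t 14.35 tcp [558.7 -83.1   4.5] rpy [-1.572 -0.     1.374] w 36.0 F [-1.1  0.4  7. ]
q [ 0.06  0.85  0.06  1.91 -0.11  0.39  1.58]
turn units [0.01 0.   0.  ] | then shift units [-0.    0.03  0.01] mm [-0.7  0.1 -1.5]
```

View pics/r4.png

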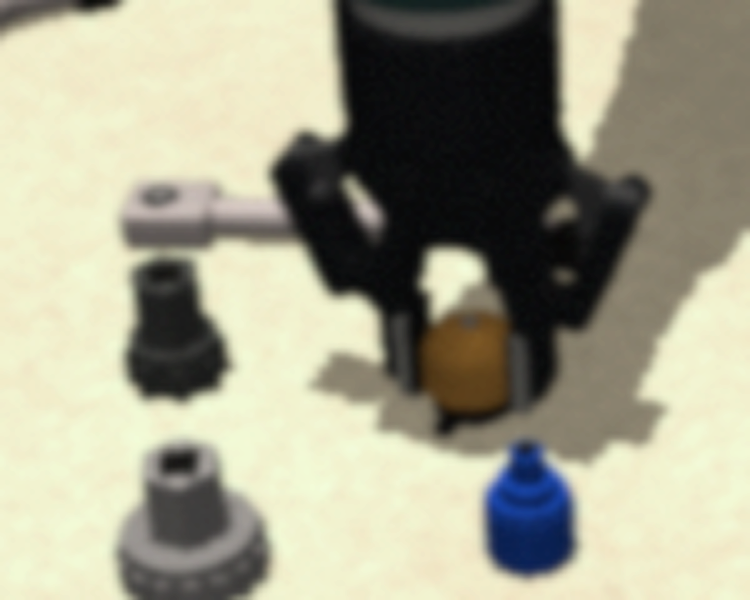

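{"op": "step_arm", "data": {
  "moves": "0 0 0 0 0 0 0; 0 -0.3 0 0 0 0 0; 0 -0.6 0 0 0 0 0; 0 -0.6 0 0 0 0 0; 0.2 -0.4 0.15 0 0 0 0; 0.5 0 0.35 0 0 0 0; 0.6 0 0.45 0 0 0 0; 0.6 0 0.45 0 0 0 0; 0.6 0 0.45 0 0 0 0; 0.6 0 0.45 0 0 0 0; 0.4 0 0.3 0 0 0 0; 0.2 0 0.15 0 0 0 0; 0 0 0 0 0 0 0; 0 0 0 0 0 0 0; 0 0 0 0 0 0 0; 0 0 0 0 0 0 0"
}}

```text
clock: 16.0
eef_pos: [459.9, 123.7, 98.3]
tool_rot: [-1.571, 0.0, 1.372]
force: [0.9, -0.8, 0.2]
width: 36.2
```

```bash
python3 g.py 461 128 16.5 1.374
```

```text
t 16.0 tcp [459.9 123.7  98.3] rpy [-1.571  0.     1.372] w 36.2 F [ 0.9 -0.8  0.2]
q [-0.41  0.61  0.12  2.11 -0.17  0.43  1.22]
turn units [ 0.   -0.02 -0.  ] | then shift units [ 0.09  1.64 -0.  ] mm [  1.1   4.3 -81.8]
```

{"op": "step_arm", "data": {
  "moves": "0.09 0.2 0 0 0 0 0; 0 0.4 0 0 0 0 0; 0 0.4 0 0 0 0 0; 0 0.35 0 0 0 0 0; 0 0.2 0 0 0 0 0; 0 0.1 0 0 0 0 0; 0 0 0 0 0 0 0; 0 0 0 0 0 0 0; 0 0 0 0 0 0 0"
}}

```text
clock: 16.9
eef_pos: [460.5, 129.7, 16.0]
tool_rot: [-1.571, -0.0, 1.374]
force: [-0.4, 0.8, -1.2]
width: 36.0
```

```bash
python3 g.py 461 128 16 1.374
```

```text
t 16.9 tcp [460.5 129.7  16. ] rpy [-1.571 -0.     1.374] w 36.0 F [-0.4  0.8 -1.2]
q [-0.38  0.77  0.08  2.14 -0.23  0.24  1.27]
turn units [0.01 0.   0.  ] | then shift units [-0.03 -0.   -0.02] mm [ 0.5 -1.7  0. ]
```

{"op": "step_arm", "data": {
  "moves": "0 0 0 0 0 0 0.57; 0 0 0 0 0 0 0.57; 0 0 0 0 0 0 0.57; 0 0 0 0 0 0 0.57; 0 -0.2 0 0 0 0 0.57; 0 -0.5 0 0 0 0 0.57; 0 -0.6 0 0 0 0 0.57; 0 -0.6 0 0 0 0 0.57; 0 -0.4 0 0 0 0 0.57; 0 0 0 0 0 0 0.57; 0 0 0 0 0 0 0.57; 0 0 0 0 0 0 0.57"
}}

```text
clock: 18.1
eef_pos: [459.4, 129.5, 130.2]
tool_rot: [-1.569, 0.001, 1.375]
force: [-0.4, -0.4, 0.2]
width: 48.7
```

```bash
python3 g.py 657 -163 130 1.571
python3 - <<'E'
from cell import get_image
import cv2
p=get_image("scene");a=cv2.resize(p["color"][200:350,340:540],None,fx=4,fy=4,interpolation=cv2.INTER_CUBIC)
cv2.imwrite("pics/r5.png",cv2.convertScaleAbs(a,alpha=1.5))
E
```

```text
t 18.1 tcp [459.4 129.5 130.2] rpy [-1.569e+00  1.000e-03  1.375e+00] w 48.7 F [-0.4 -0.4  0.2]
q [-0.45  0.55  0.17  2.09 -0.19  0.51  1.23]
turn units [-0.01 -1.64 -0.  ] | then shift units [-5.85  0.   -3.95] mm [ 1.976e+02 -2.925e+02 -2.000e-01]
```

View pics/r5.png

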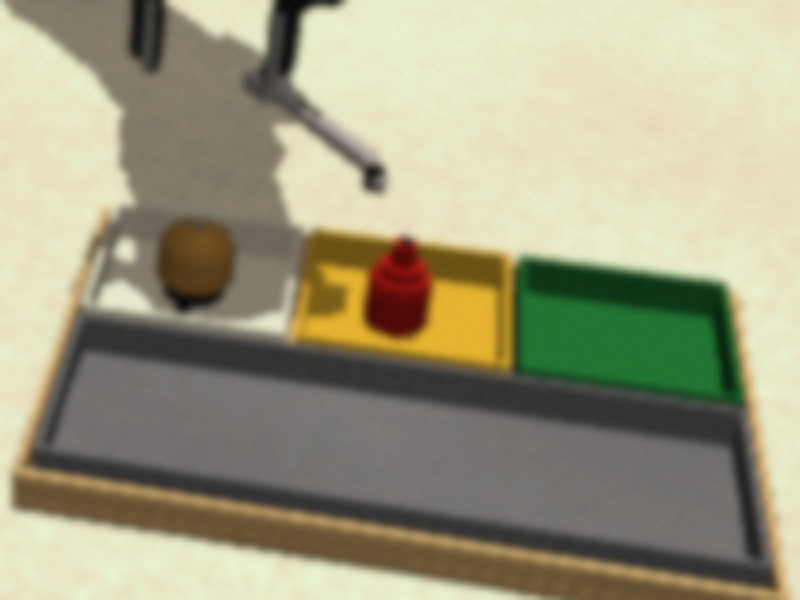

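{"op": "step_arm", "data": {
  "moves": "0 0 0 0 -0.82 0 0.57; 0 0 0 0 -0.82 0 0.57; -0.4 0 -0.27 0 0 0 0.57; -0.7 0 -0.47 0 0 0 0.57; -0.7 0 -0.47 0 0 0 0.57; -0.7 0 -0.47 0 0 0 0.57; -0.7 0 -0.47 0 0 0 0.57; -0.7 0 -0.47 0 0 0 0.57; -0.7 0 -0.48 0 0 0 0.57; -0.6 0 -0.4 0 0 0 0.57; -0.4 0 -0.27 0 0 0 0.57; -0.25 0.2 -0.18 0 0 0 0.57; 0 0.4 0 0 0 0 0.57; 0 0 0 0 0 0 0.57; 0 0 0 0 0 0 0.57; 0 0 0 0 0 0 0.57; 0 0 0 0 0 0 0.57"
}}

```text
clock: 19.85
eef_pos: [658.2, -162.5, 101.7]
tool_rot: [-1.572, 0.0, 1.572]
force: [-0.0, 0.3, -0.2]
width: 48.8
```

```bash
python3 g.py 657 -163 25 1.571
python3 - <<'E'
from cell import get_image
import cv2
p=get_image("scene");a=cv2.resize(p["color"][220:360,150:320],None,fx=4.4,fy=4.2,interpolation=cv2.INTER_CUBIC)
cv2.imwrite("pics/r6.png",cv2.convertScaleAbs(a,alpha=1.5))
E
```

```text
t 19.85 tcp [ 658.2 -162.5  101.7] rpy [-1.572  0.     1.572] w 48.8 F [-0.   0.3 -0.2]
q [ 0.16  0.81  0.07  1.54 -0.08  0.79  1.84]
turn units [ 0.01  0.01 -0.  ] | then shift units [-0.01  1.53  0.02] mm [ -1.2  -0.5 -76.7]
```

View pics/r6.png

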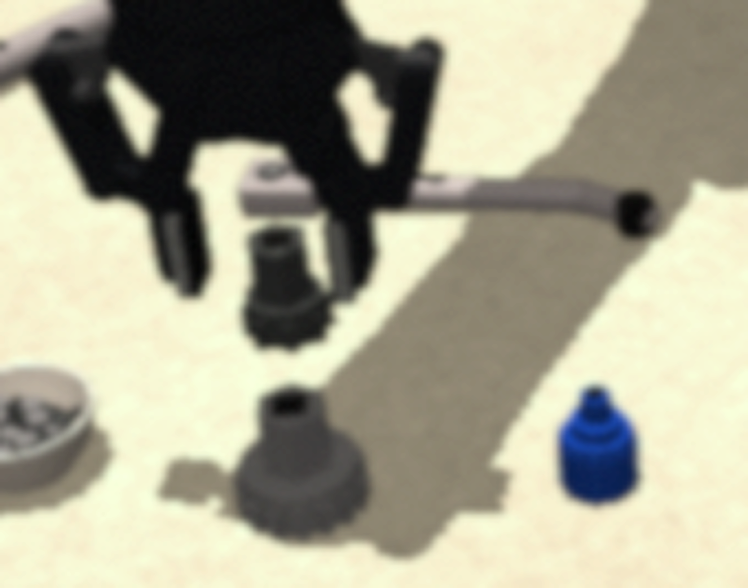

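{"op": "step_arm", "data": {
  "moves": "0 0.3 0 0 0 0 0.57; 0 0.4 0 0 0 0 0.57; 0 0.4 0 0 0 0 0.57; 0 0.25 0 0 0 0 0.57; 0 0.15 0 0 0 0 0.57; 0 0 0 0 0 0 0.57; 0 0 0 0 0 0 0; 0 0 0 0 0 0 0; 0 0 0 0 0 0 0; 0 0 0 0 0 0 0; 0 0 0 0 0 0 0; 0 0 0 0 0 0 0; 0 0 0 0 0 0 0"
}}

```text
clock: 21.2
eef_pos: [658.6, -163.1, 26.9]
tool_rot: [-1.573, 0.0, 1.571]
force: [-0.1, -1.0, 6.2]
width: 24.2
```

```bash
python3 g.py 657 -163 25 1.571
```

```text
t 21.2 tcp [ 658.6 -163.1   26.9] rpy [-1.573  0.     1.571] w 24.2 F [-0.1 -1.   6.2]
q [ 0.17  0.91  0.06  1.57 -0.08  0.66  1.84]
turn units [ 0.02  0.   -0.  ] | then shift units [0.   0.04 0.03] mm [-1.6  0.1 -1.9]
```

{"op": "step_arm", "data": {
  "moves": "0 0 0 0 0 0 0; 0 0 0 0 0 0 0; 0 -0.3 0 0 0 0 0; 0 -0.5 0 0 0 0 0; 0 -0.6 0 0 0 0 0; 0 -0.4 0 0 0 0 0; 0 0 0 0 0.82 0 0; 0 0 0 0 0.82 0 0; 0 0 0 0 0 0 0; 0 0 0 0 0 0 0"
}}

```text
clock: 22.2
eef_pos: [657.4, -162.5, 115.8]
tool_rot: [-1.57, -0.0, 1.377]
force: [0.1, -0.6, -1.8]
width: 23.7
```

```bash
python3 g.py 498.5 323 117 1.374
python3 - <<'E'
from cell import get_image
import cv2
p=get_image("scene");a=cv2.resize(p["color"][200:350,120:320],None,fx=4,fy=4,interpolation=cv2.INTER_CUBIC)
cv2.imwrite("pics/r7.png",cv2.convertScaleAbs(a,alpha=1.5))
E
```

```text
t 22.2 tcp [ 657.4 -162.5  115.8] rpy [-1.57  -0.     1.377] w 23.7 F [ 0.1 -0.6 -1.8]
q [ 0.13  0.8   0.13  1.54 -0.13  0.82  1.68]
turn units [-0.01  0.02  0.  ] | then shift units [ 8.9  -0.02  5.01] mm [-158.9  485.5    1.2]
```

View pics/r7.png

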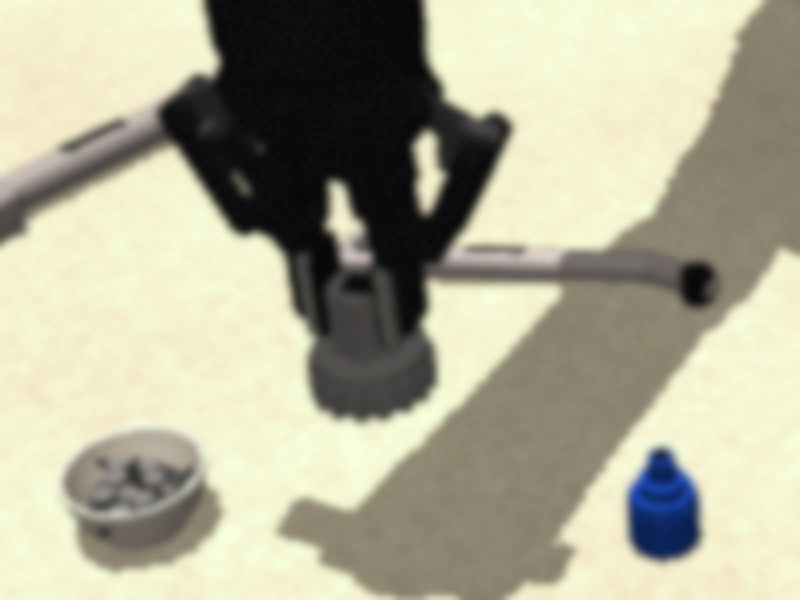

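{"op": "step_arm", "data": {
  "moves": "0.4 0 0.23 0 0 0 0; 0.7 0 0.4 0 0 0 0; 0.7 0 0.4 0 0 0 0; 0.7 0 0.4 0 0 0 0; 0.7 0 0.4 0 0 0 0; 0.7 0 0.4 0 0 0 0; 0.7 0 0.4 0 0 0 0; 0.7 0 0.4 0 0 0 0; 0.7 0 0.4 0 0 0 0; 0.7 0 0.4 0 0 0 0; 0.7 0 0.4 0 0 0 0; 0.7 0 0.4 0 0 0 0; 0.5 0 0.25 0 0 0 0; 0.3 0 0.13 0 0 0 0; 0 0 0 0 0 0 0; 0 0 0 0 0 0 0; 0 0 0 0 0 0 0; 0 0 0 0 0 0 0"
}}

```text
clock: 24.05
eef_pos: [499.8, 320.3, 115.9]
tool_rot: [-1.571, 0.001, 1.371]
force: [0.2, 0.1, -1.4]
width: 24.1
```

```bash
python3 g.py 498.5 323 39 1.374
```

```text
t 24.05 tcp [499.8 320.3 115.9] rpy [-1.571e+00  1.000e-03  1.371e+00] w 24.1 F [ 0.2  0.1 -1.4]
q [-0.75  0.7   0.21  1.79 -0.21  0.67  0.95]
turn units [ 0.   -0.02 -0.01] | then shift units [0.05 1.54 0.04] mm [ -1.3   2.7 -76.9]
```

{"op": "step_arm", "data": {
  "moves": "0.05 0.3 0.03 0 0 0 0; 0 0.4 0 0 0 0 0; 0 0.4 0 0 0 0 0; 0 0.3 0 0 0 0 0; 0 0.13 0 0 0 0 0; 0 0 0 0 0 0 0; 0 0 0 0 0 0 0; 0 0 0 0 0 0 0"
}}

```text
clock: 24.85
eef_pos: [498.2, 325.4, 39.5]
tool_rot: [-1.571, -0.001, 1.374]
force: [-1.1, -0.5, -2.2]
width: 23.9
```

```bash
python3 g.py 498.5 323 38.5 1.374
```

```text
t 24.85 tcp [498.2 325.4  39.5] rpy [-1.571e+00 -1.000e-03  1.374e+00] w 23.9 F [-1.1 -0.5 -2.2]
q [-0.73  0.82  0.17  1.82 -0.24  0.52  0.97]
turn units [0. 0. 0.] | then shift units [-0.05  0.02 -0.01] mm [ 0.3 -2.4 -1. ]
```

{"op": "step_arm", "data": {
  "moves": "-0.04 0.03 0 0 0 0 0; 0 0 0 0 0 0 0; 0 0 0 0 0 0 0; 0 0 0 0 0 0 0.5; 0 0 0 0 0 0 0.5; 0 0 0 0 0 0 0.5; 0 0 0 0 0 0 0.5; 0 -0.2 0 0 0 0 0.5; 0 -0.5 0 0 0 0 0.5; 0 -0.6 0 0 0 0 0.5; 0 -0.5 0 0 0 0 0.5; 0 0 0 0 0 0 0.5; 0 0 0 0 0 0 0.5; 0 0 0 0 0 0 0.5"
}}

```text
clock: 26.25
eef_pos: [496.8, 323.0, 127.2]
tool_rot: [-1.57, 0.001, 1.375]
force: [-0.5, 0.1, -0.4]
width: 43.1
```

```bash
python3 g.py 450 -142.5 130 0
python3 - <<'E'
from cell import get_image
import cv2
p=get_image("scene");a=cv2.resize(p["color"][200:350,340:540],None,fx=4,fy=4,interpolation=cv2.INTER_CUBIC)
cv2.imwrite("pics/r8.png",cv2.convertScaleAbs(a,alpha=1.5))
E
```

```text
t 26.25 tcp [496.8 323.  127.2] rpy [-1.570e+00  1.000e-03  1.375e+00] w 43.1 F [-0.5  0.1 -0.4]
q [-0.76  0.69  0.21  1.78 -0.21  0.7   0.94]
turn units [-0.000e+00  1.145e+01 -1.000e-02] | then shift units [-0.94 -0.06 -9.31] mm [ -46.8 -465.5    2.8]
```

View pics/r8.png

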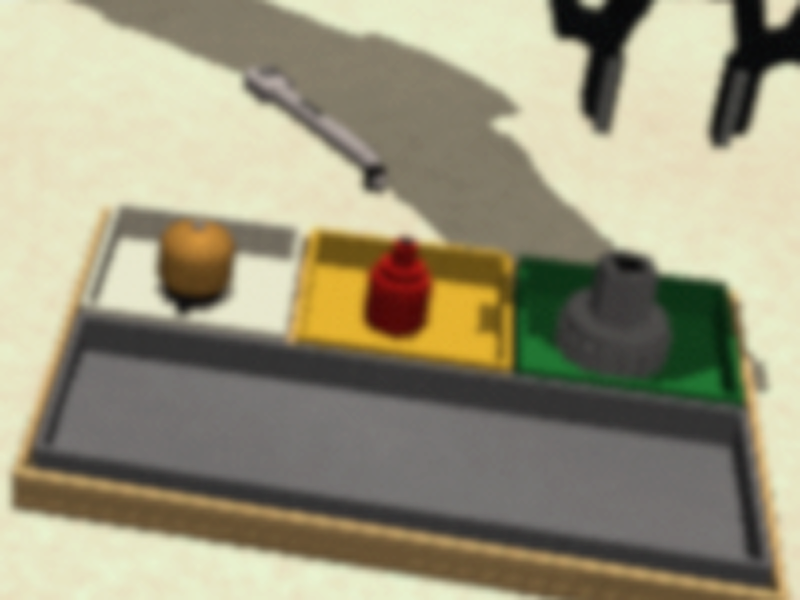

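{"op": "step_arm", "data": {
  "moves": "0 0 0 0 0.6 0 0.5; 0 0 0 0 1 0 0.5; 0 0 0 0 1 0 0.5; 0 0 0 0 1 0 0.5; 0 0 0 0 1 0 0.5; 0 0 0 0 1 0 0.5; 0 0 0 0 1 0 0.5; 0 0 0 0 1 0 0.5; 0 0 0 0 1 0 0.5; 0 0 0 0 1 0 0.5; 0 0 0 0 1 0 0.5; 0 0 0 0 0.85 0 0.5; 0 0 0 0 0 0 0.5"
}}

```text
clock: 27.6
eef_pos: [496.9, 323.0, 126.6]
tool_rot: [-1.573, 0.001, 0.0]
force: [0.4, -0.1, 0.5]
width: 42.4
```

{"op": "step_arm", "data": {
  "moves": "0 0 -0.4 0 0 0 0.5; -0.07 0 -0.7 0 0 0 0.5; -0.07 0 -0.7 0 0 0 0.5; -0.07 0 -0.7 0 0 0 0.5; -0.07 0 -0.7 0 0 0 0.5; -0.07 0 -0.7 0 0 0 0.5; -0.07 0 -0.7 0 0 0 0.5; -0.07 0 -0.7 0 0 0 0.5; -0.07 0 -0.7 0 0 0 0.5; -0.07 0 -0.7 0 0 0 0.5; -0.07 0 -0.7 0 0 0 0.5; -0.07 0 -0.7 0 0 0 0.5; -0.1 0 -0.7 0 0 0 0.5; -0.07 0 -0.4 0 0 0 0.5; 0 0.4 -0.1 0 0 0 0.5; 0 0.4 0 0 0 0 0.5; 0 0 0 0 0 0 0.5; 0 0 0 0 0 0 0.5; 0 0 0 0 0 0 0.5"
}}

```text
clock: 29.5
eef_pos: [451.1, -141.8, 88.4]
tool_rot: [-1.571, -0.001, 0.002]
force: [0.0, 0.2, 0.4]
width: 42.5
```

```bash
python3 g.py 450 -142.5 3 0
python3 - <<'E'
from cell import get_image
import cv2
p=get_image("scene");a=cv2.resize(p["color"][200:350,150:350],None,fx=4,fy=4,interpolation=cv2.INTER_CUBIC)
cv2.imwrite("pics/r9.png",cv2.convertScaleAbs(a,alpha=1.5))
E
```

```text
t 29.5 tcp [ 451.1 -141.8   88.4] rpy [-1.571e+00 -1.000e-03  2.000e-03] w 42.5 F [0.  0.2 0.4]
q [-0.03  0.66  0.4   2.13 -0.58  0.45  0.84]
turn units [0.   0.01 0.01] | then shift units [-0.02  1.71 -0.01] mm [ -1.1  -0.7 -85.4]
```

View pics/r9.png

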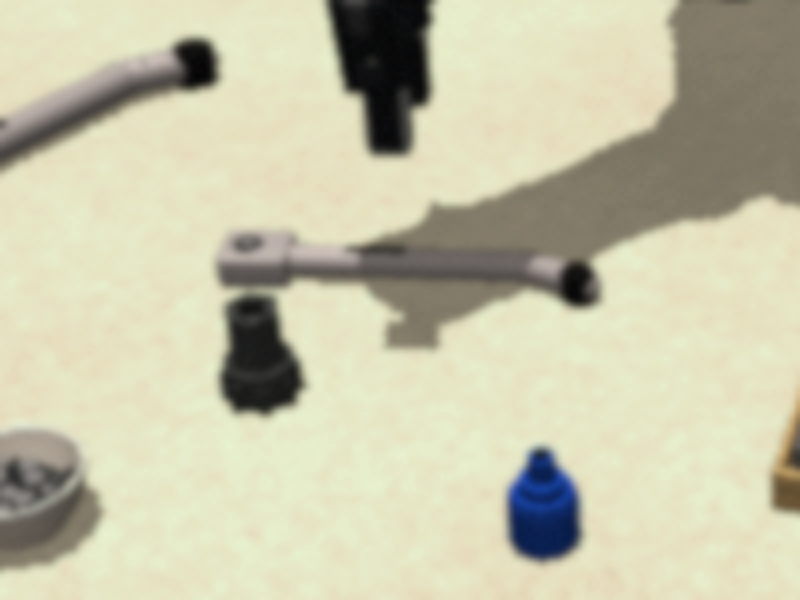

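{"op": "step_arm", "data": {
  "moves": "-0.02 0.3 -0.01 0 0 0 0.5; 0 0.4 0 0 0 0 0.5; 0 0.4 0 0 0 0 0.5; 0 0.2 0 0 0 0 0.5; 0 0 0 0 0 0 0.5; 0 0 0 0 0 0 0.5; 0 0 0 0 0 0 0.5"
}}

```text
clock: 30.25
eef_pos: [450.3, -142.5, 23.6]
tool_rot: [-1.571, -0.001, 0.001]
force: [0.4, -0.7, -0.7]
width: 43.0
```

```bash
python3 g.py 450 -142.5 3 0;python3 - <<'E'
from cell import get_image
import cv2
p=get_image("scene");a=cv2.resize(p["color"][200:350,150:350],None,fx=4,fy=4,interpolation=cv2.INTER_CUBIC)
cv2.imwrite("pics/r10.png",cv2.convertScaleAbs(a,alpha=1.5))
E
```

```text
t 30.25 tcp [ 450.3 -142.5   23.6] rpy [-1.571e+00 -1.000e-03  1.000e-03] w 43.0 F [ 0.4 -0.7 -0.7]
q [ 0.07  0.77  0.26  2.16 -0.68  0.29  0.92]
turn units [0.01 0.01 0.01] | then shift units [-0.01  0.41 -0.  ] mm [ -0.3  -0.  -20.6]
```

View pics/r10.png

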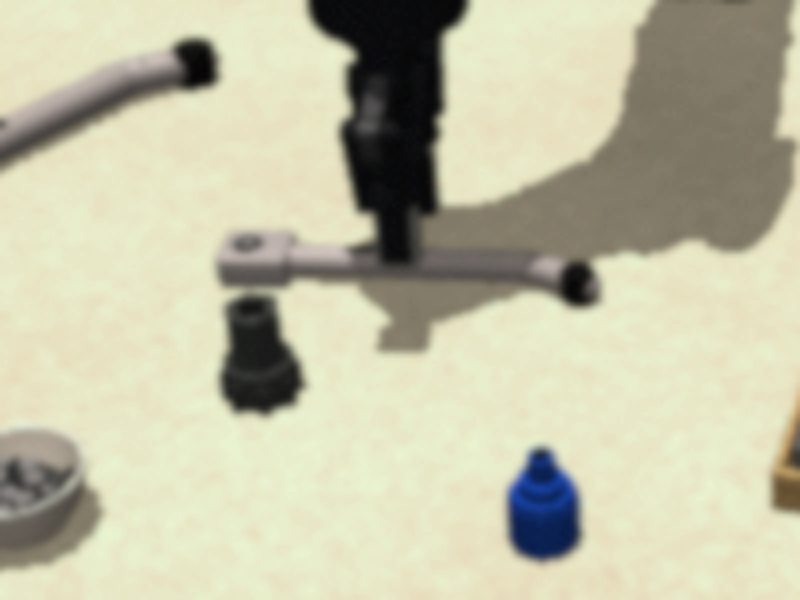

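{"op": "step_arm", "data": {
  "moves": "0 0.2 0 0 0 0 0.5; 0 0.06 0 0 0 0 0.5; 0 0 0 0 0 0 0.5; 0 0 0 0 0 0 0.5"
}}

```text
clock: 30.7
eef_pos: [449.5, -142.3, 9.6]
tool_rot: [-1.571, 0.001, 0.0]
force: [0.1, 0.9, -0.4]
width: 42.6
```

```bash
python3 g.py 450 -142.5 3 0
```

```text
t 30.7 tcp [ 449.5 -142.3    9.6] rpy [-1.571e+00  1.000e-03  0.000e+00] w 42.6 F [ 0.1  0.9 -0.4]
q [ 0.09  0.8   0.24  2.16 -0.72  0.26  0.96]
turn units [-0.  0. -0.] | then shift units [ 0.01  0.13 -0.  ] mm [ 0.5 -0.2 -6.6]
```

{"op": "step_arm", "data": {
  "moves": "0 0.06 0 0 0 0 0.5; 0 0.05 0 0 0 0 0.5; 0 0 0 0 0 0 0.5; 0 0 0 0 0 0 0.5"
}}

```text
clock: 31.1
eef_pos: [449.6, -142.3, 4.2]
tool_rot: [-1.571, 0.0, 0.0]
force: [0.4, 0.3, -0.4]
width: 43.0
```

```bash
python3 g.py 450 -142.5 3 0
```

```text
t 31.1 tcp [ 449.6 -142.3    4.2] rpy [-1.571  0.     0.   ] w 43.0 F [ 0.4  0.3 -0.4]
q [ 0.09  0.81  0.24  2.16 -0.75  0.25  0.99]
turn units [-0.  0. -0.] | then shift units [ 0.01  0.02 -0.  ] mm [ 0.4 -0.2 -1.2]
```

Close here and check before lifting.

{"op": "step_arm", "data": {
  "moves": "0 0 0 0 0 0 0; 0 0 0 0 0 0 0; 0 0 0 0 0 0 0; 0 0 0 0 0 0 0; 0 0 0 0 0 0 0; 0 0 0 0 0 0 0; 0 0 0 0 0 0 0; 0 0 0 0 0 0 0; 0 0 0 0 0 0 0; 0 -0.1 0 0 0 0 0; 0 -0.3 0 0 0 0 0; 0 -0.4 0 0 0 0 0; 0 -0.4 0 0 0 0 0; 0 -0.4 0 0 0 0 0; 0 -0.3 0 0 0 0 0; 0 0 0 0 0 0 0; 0 0 0 0 0 0 0; 0 0 0 0 0 0 0"
}}

```text
clock: 32.9
eef_pos: [449.1, -141.9, 98.5]
tool_rot: [-1.57, 0.001, 0.001]
force: [-0.6, -0.1, -1.5]
width: 13.1
```

```bash
python3 g.py 585.5 204.5 99 -0.197;python3 - <<'E'
from cell import get_image
import cv2
p=get_image("scene");a=cv2.resize(p["color"][180:330,150:350],None,fx=4,fy=4,interpolation=cv2.INTER_CUBIC)
cv2.imwrite("pics/r11.png",cv2.convertScaleAbs(a,alpha=1.5))
E
```

```text
t 32.9 tcp [ 449.1 -141.9   98.5] rpy [-1.57e+00  1.00e-03  1.00e-03] w 13.1 F [-0.6 -0.1 -1.5]
q [-0.07  0.65  0.47  2.13 -0.62  0.49  0.88]
turn units [-0.    1.65 -0.01] | then shift units [ 1.32 -0.01  7.33] mm [136.4 346.4   0.5]
```

View pics/r11.png

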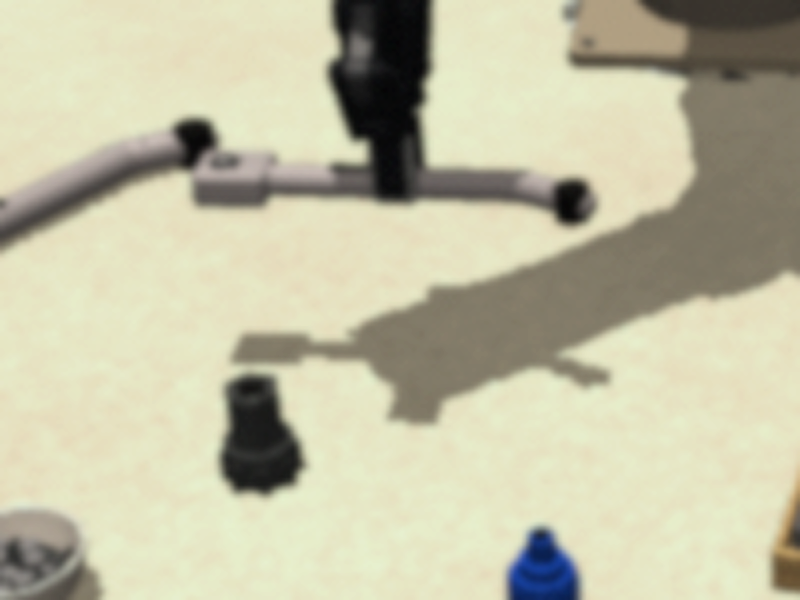

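{"op": "step_arm", "data": {
  "moves": "0 0 0 0 0.5 0 0; 0 0 0 0 0.65 0 0; 0 0 0 0 0.5 0 0; 0.05 0 0.3 0 0 0 0; 0.1 0 0.5 0 0 0 0; 0.1 0 0.6 0 0 0 0; 0.1 0 0.6 0 0 0 0; 0.1 0 0.6 0 0 0 0; 0.1 0 0.6 0 0 0 0; 0.1 0 0.6 0 0 0 0; 0.1 0 0.6 0 0 0 0; 0.1 0 0.6 0 0 0 0; 0.1 0 0.6 0 0 0 0; 0.1 0 0.6 0 0 0 0; 0.1 0 0.5 0 0 0 0; 0.1 0 0.4 0 0 0 0; 0.07 0 0.2 0 0 0 0; 0 0 0 0 0 0 0; 0 0 0 0 0 0 0; 0 0 0 0 0 0 0"
}}

```text
clock: 34.95
eef_pos: [585.6, 200.7, 99.2]
tool_rot: [-1.572, 0.001, -0.2]
force: [0.0, -0.6, -2.2]
width: 13.5
```

```bash
python3 g.py 585.5 204.5 16 -0.197;python3 - <<'E'
from cell import get_image
import cv2
p=get_image("scene");a=cv2.resize(p["color"][180:360,330:570],None,fx=3.3,fy=3.3,interpolation=cv2.INTER_CUBIC)
cv2.imwrite("pics/r12.png",cv2.convertScaleAbs(a,alpha=1.5))
E
```

```text
t 34.95 tcp [585.6 200.7  99.2] rpy [-1.572e+00  1.000e-03 -2.000e-01] w 13.5 F [ 0.  -0.6 -2.2]
q [-0.76  0.85  0.66  1.73 -0.69  0.81  0.03]
turn units [ 0.01 -0.03 -0.01] | then shift units [-0.02  1.66  0.07] mm [ -0.1   3.8 -83.2]
```

View pics/r12.png

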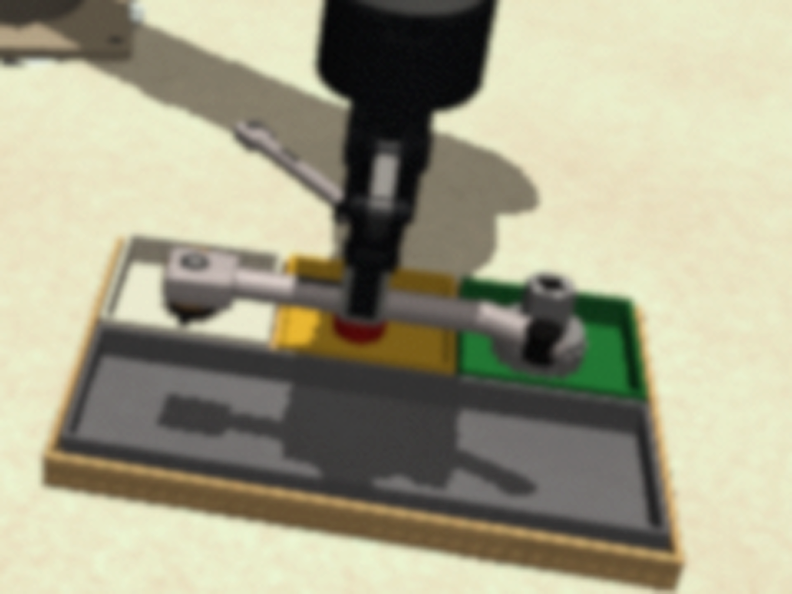

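{"op": "step_arm", "data": {
  "moves": "0 0.3 0.05 0 0 0 0; 0 0.4 0 0 0 0 0; 0 0.4 0 0 0 0 0; 0 0.3 0 0 0 0 0; 0 0.15 0 0 0 0 0; 0 0.07 0 0 0 0 0; 0 0 0 0 0 0 0; 0 0 0 0 0 0 0; 0 0 0 0 0 0 0"
}}

```text
clock: 35.9
eef_pos: [587.2, 205.3, 19.1]
tool_rot: [-1.57, -0.001, -0.198]
force: [-0.1, 0.1, -2.8]
width: 13.4
```

```bash
python3 g.py 585.5 204.5 16 -0.197
```

```text
t 35.9 tcp [587.2 205.3  19.1] rpy [-1.57e+00 -1.00e-03 -1.98e-01] w 13.4 F [-0.1  0.1 -2.8]
q [-0.71  0.95  0.57  1.75 -0.78  0.67  0.1 ]
turn units [-0.01 -0.01  0.01] | then shift units [-0.03  0.06 -0.02] mm [-1.7 -0.8 -3.1]
```

{"op": "step_arm", "data": {
  "moves": "0 0.03 0 0 0 0 0; 0 0.03 0 0 0 0 0; 0 0 0 0 0 0 0; 0 0 0 0 0 0 0; 0 0 0 0 0 0 0"
}}

```text
clock: 36.4
eef_pos: [586.8, 205.3, 15.7]
tool_rot: [-1.57, -0.0, -0.198]
force: [-1.0, 0.7, 2.3]
width: 13.5
```

{"op": "step_arm", "data": {
  "moves": "0 0 0 0 0 0 0.45; 0 0 0 0 0 0 0.45; 0 0 0 0 0 0 0.45; 0 0 0 0 0 0 0.45; 0 0 0 0 0 0 0.45; 0 -0.2 0 0 0 0 0.45; 0 -0.4 0 0 0 0 0.45; 0 -0.6 0 0 0 0 0.45; 0 -0.8 0 0 0 0 0.45; 0 -0.8 0 0 0 0 0.45; 0 -0.8 0 0 0 0 0.45; 0 -0.5 0 0 0 0 0.45; -0.8 0 0.8 0 0 0 0.45; -0.8 0 0.8 0 0 0 0.45; -0.8 0 0.8 0 0 0 0.45; -0.8 0 0.8 0 0 0 0.45; 0 0 0.8 0 0 0 0.45; 0 0 0.5 0 0 0 0.45; 0 0 0 0 0 0 0.45; 0 0 0 0 0 0 0.45"
}}

```text
clock: 38.4
eef_pos: [488.4, 434.7, 220.6]
tool_rot: [-1.572, -0.0, -0.197]
force: [-0.5, -0.2, -0.3]
width: 38.7
```

Run:
```python
from cell import get_image,nets,ctrl
from h import *
import cv2,numpy as np
d={n:get_image(n) for n in("scene","top")}
c,s=np.cos(-.197),np.sin(-.197)
B={"kickstand":(585.5,204.5),"red_adapter":(480,225),"bb_tool":(498.5,323),"bell":(461,128)}
for n in d:
    for o in "kickstand red_adapter bb_tool bell blue_adapter dark_tool".split():
        for r in nets.place_of(d[n],o):
            p=np.array(r["position"]); e=""
            if o in B: v=p[:2]-B[o]; e=np.round([c*v[0]+s*v[1],-s*v[0]+c*v[1]],1)
            print(n,o,p.round(1),round(r["conf"],2),"in bin",e)
a=cv2.resize(d["scene"]["color"][180:360,330:570],None,fx=3.3,fy=3.3,interpolation=cv2.INTER_CUBIC)
cv2.imwrite("pics/f1.png",cv2.convertScaleAbs(a,alpha=1.5))
a=cv2.resize(d["top"]["color"][140:280,150:310],None,fx=4.2,fy=4.2,interpolation=cv2.INTER_CUBIC)
cv2.imwrite("pics/f2.png",cv2.convertScaleAbs(a,alpha=1.5))
a=cv2.resize(d["scene"]["color"][200:350,100:300],None,fx=4,fy=4,interpolation=cv2.INTER_CUBIC)
cv2.imwrite("pics/f3.png",cv2.convertScaleAbs(a,alpha=1.5))
print(ctrl.read_state()["eef_pos"])
```

```text
scene kickstand [ 333.3 -393.4   11.5] 0.79 in bin [-130.3 -635.7]
scene kickstand [281.5 216.1   7.2] 0.62 in bin [-300.4  -48.1]
scene kickstand [588.5 206.8  19.7] 0.61 in bin [2.5 2.8]
scene red_adapter [482.6 225.1  12.2] 0.63 in bin [2.5 0.6]
scene bb_tool [497.8 323.1  12.1] 0.8 in bin [-0.7 -0. ]
scene bell [461.9 129.4   9. ] 0.81 in bin [0.6 1.5]
scene blue_adapter [638.6 -52.1   2.1] 0.66 in bin 
scene dark_tool [ 543.7 -197.5    1.9] 0.72 in bin 
scene dark_tool [479.5 228.3  10.7] 0.6 in bin 
top kickstand [ 329.2 -389.1    9.6] 0.86 in bin [-135.2 -632.3]
top kickstand [587.5 204.8  19.9] 0.64 in bin [1.9 0.7]
top kickstand [281.5 214.9   3.5] 0.49 in bin [-300.2  -49.3]
top red_adapter [480.9 223.8   9. ] 0.46 in bin [ 1.1 -1. ]
top bb_tool [499.3 323.    9.6] 0.52 in bin [0.8 0.2]
top bb_tool [463.  134.6   9.6] 0.28 in bin [   2.1 -191.7]
top bell [454.6 126.3  14.1] 0.76 in bin [-5.9 -2.9]
top blue_adapter [ 6.375e+02 -5.290e+01  5.000e-01] 0.47 in bin 
top dark_tool [ 546.9 -196.2   -5.6] 0.55 in bin 
[488.41256331 435.32009546 220.29715596]
```

View pics/f1.png

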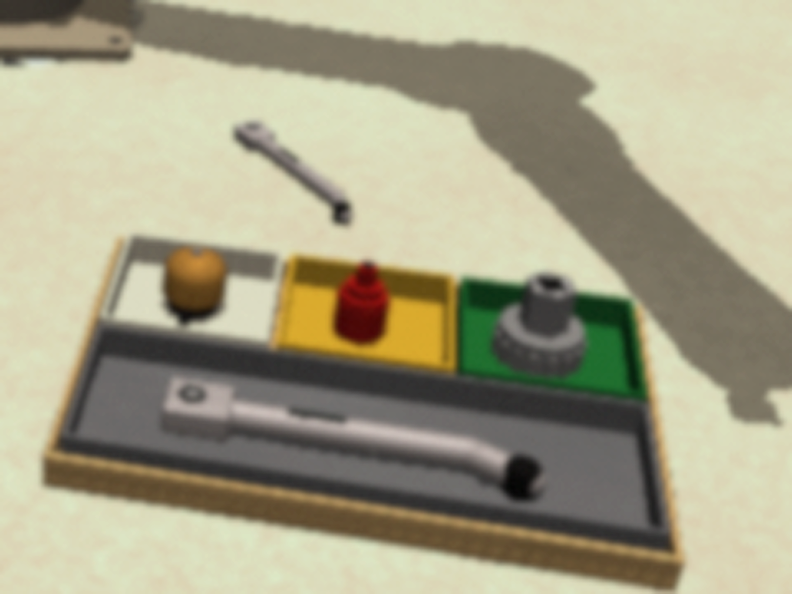

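View pics/f2.png

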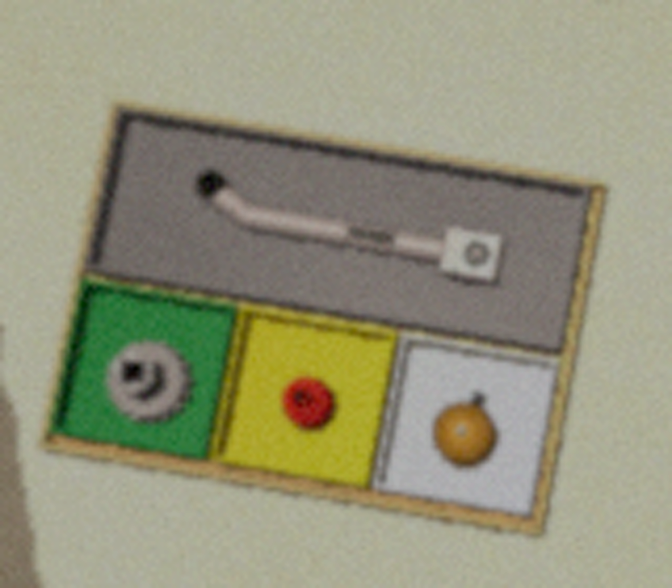

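View pics/f3.png

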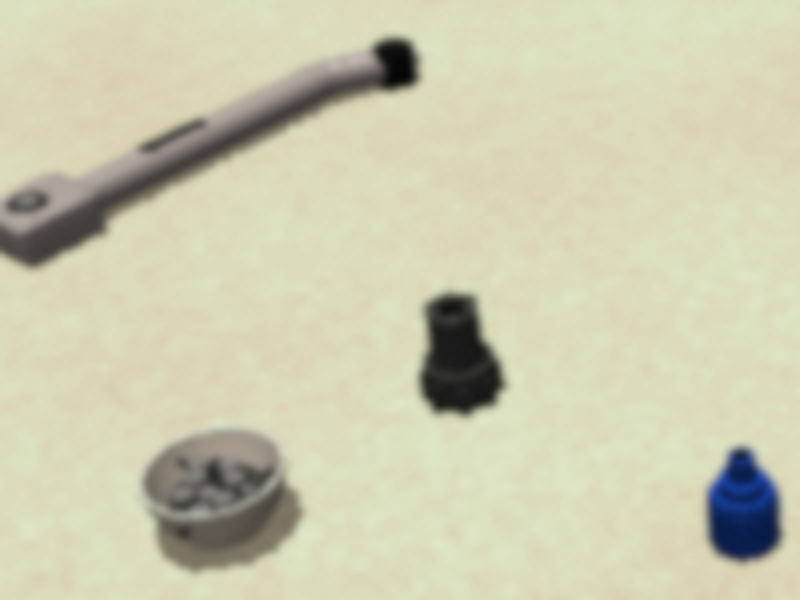

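```bash
python3 -c "
from cell import ctrl
print(ctrl.finish_job(), ctrl.read_state()['clock'])"
```

```text
the job is handed in; nothing more can be done
the job is handed in; nothing more can be done
```

The repair caddy is packed and handed in after about 39 s of the 106 s allowed. The hand-in gave no verdict.

**What I did:** The red adapter is in the yellow bin, the bell in the white bin and the bright tool in the green bin. The middle-sized kickstand lies along the grey tray. The arm is raised clear with nothing in the gripper.

**Last checks:**
- **Placement:** Both camera views show all four items in the right compartments, with the three bin items upright and the kickstand flat. The networks put them within about 3 mm of my estimate of each compartment's centre.
- **One disagreement:** The top camera placed the bell at (-5.9, -2.9) mm and 14 mm high. The scene camera put it within 2 mm of centre and 9 mm high. The pictures show it upright on the bin floor, and either x, y figure is inside the 29 mm limit.
- **Look-alikes:** The blue adapter and dark tool read within about 4 mm of their start positions, which is the network noise.
- **Not a real problem:** Two low-confidence reports mistook other items in the bins for a dark tool and a bright tool.
- **Close call:** The sixth joint came down to 0.24 rad, against its 0.23 rad limit, when setting down the bell, and to 0.25 rad when gripping the kickstand.

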